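Sort the tube racks into the trays of their colours

TASK

Put each tube rack into the tray of its own colour, lying flat inside the rim: the blue and the purple rack stand in each other's trays and have to change places, and the green rack, half under the low steel riser, must be slid out forwards before it can be lifted. Keep the racks upright, set them down rather than drop them, let go of them, and leave the small bottle and the glass beaker standing where they are.

Things in the scene. Friction and masses are not known exactly. Their poses are not given: they have to be found in the camera images.
- rack_blue: Blue plastic tube rack, loose: block 100 (x) x 52 (y) x 38 (z) mm with 4 rows of 8 wells and five white caps up to 6 mm above its top; about 150 g. Origin: centre of its underside; x along its length, z up. Grasp across the 52 mm width. At the start it stands in the purple tray, roughly in line with it.
- rack_purple: Purple plastic tube rack, loose: block 100 (x) x 52 (y) x 38 (z) mm with 4 rows of 8 wells and five white caps up to 6 mm above its top; about 150 g. Origin: centre of its underside; x along its length, z up. Grasp across the 52 mm width. At the start it stands in the blue tray, roughly in line with it.
- rack_green: Green plastic tube rack, loose: block 100 (x) x 52 (y) x 38 (z) mm with 4 rows of 8 wells and five white caps up to 6 mm above its top; about 150 g. Origin: centre of its underside; x along its length, z up. Grasp across the 52 mm width. At the start it stands on the bench in line with the riser (within 0.08 rad), its -x end sticking out 45 to 55 mm in front of the riser's front edge.
- tray_blue: Blue shallow open tray fixed to the bench, 132 (x) x 84 (y) mm outside, 124 x 76 mm inside; floor 4 mm thick, rim 4 mm thick with its top 10 mm above the bench, so a rack has 12 mm to spare on every side. Origin at the centre of its underside on the bench, x along its length, z up. Holds the purple rack at the start.
- tray_purple: Purple shallow open tray fixed to the bench, 132 (x) x 84 (y) mm outside, 124 x 76 mm inside; floor 4 mm thick, rim 4 mm thick with its top 10 mm above the bench, so a rack has 12 mm to spare on every side. Origin at the centre of its underside on the bench, x along its length, z up. Holds the blue rack at the start.
- tray_green: Green shallow open tray fixed to the bench, 132 (x) x 84 (y) mm outside, 124 x 76 mm inside; floor 4 mm thick, rim 4 mm thick with its top 10 mm above the bench, so a rack has 12 mm to spare on every side. Origin at the centre of its underside on the bench, x along its length, z up. Empty at the start: a free spot for the swap.
- riser: Low steel bench riser, fixed, open at the front: top plate 180 (x) x 130 (y) mm, 52 to 58 mm above the bench, side walls 118 mm apart. Origin on the bench below the middle of the plate's front edge; x points inwards, so a rack slides out along -x, where 100 mm of bench is clear. A carton, top 90 mm above the bench, stands on it from 88 mm behind the edge. The plate stops a rack being lifted.
- bottle: Bystander: small white round bottle with an orange band, 36 mm in diameter, 60 mm high, loose, standing among the trays. Origin at the centre of its underside. Not to be disturbed.
- beaker: Bystander: clear glass beaker, 60 mm in diameter, 80 mm high, loose. Origin at the centre of its underside. Not to be disturbed.
Not all that is in view belongs to the job. What is meant by the rack_blue is not brown or yellow, and is the larger of those in its own colour.

How it is judged:
At the end, for the whole second after the job is handed in: Each rack lies flat on the floor of its own colour's tray (centre within 14 mm of the tray's along both axes, underside below 7 mm, tilt below 0.06 rad, long axes within 0.3 rad either way round), at rest and released; bottle and beaker upright, within 30 mm of their starts (x of rack_blue in the frame of tray_blue between -0.014 and 0.014 m and y of rack_blue in the frame of tray_blue between -0.014 and 0.014 m and z of rack_blue in the frame of tray_blue below 0.007 m and angle between each of rack_blue, rack_purple, rack_green's own z axis and vertical below 0.06 rad and angle between the x axis of rack_blue and the x axis of tray_blue, either way round below 0.3 rad and linear speed of each of rack_blue, rack_purple, rack_green below 0.02 m/s and x of rack_purple in the frame of tray_purple between -0.014 and 0.014 m and y of rack_purple in the frame of tray_purple between -0.014 and 0.014 m and z of rack_purple in the frame of tray_purple below 0.007 m and angle between the x axis of rack_purple and the x axis of tray_purple, either way round below 0.3 rad and x of rack_green in the frame of tray_green between -0.014 and 0.014 m and y of rack_green in the frame of tray_green between -0.014 and 0.014 m and z of rack_green in the frame of tray_green below 0.007 m and angle between the x axis of rack_green and the x axis of tray_green, either way round below 0.3 rad and distance of each of bottle, beaker from where it was at the start of the episode below 0.03 m and angle between each of bottle, beaker's own z axis and vertical below 0.2 rad); the robot touches nothing.
It fails at once if a rack was tipped by more than 0.6 rad (its tubes would fall out) (angle between any of rack_blue, rack_purple, rack_green's own z axis and vertical above 0.6 rad).
It fails at once if a rack was let go with its underside more than 70 mm above the bench (dropped) ((height (world z) of rack_blue above 0.07 m and contact force between rack_blue and the fingers below 0.05 N) or (height (world z) of rack_purple above 0.07 m and contact force between rack_purple and the fingers below 0.05 N) or (height (world z) of rack_green above 0.07 m and contact force between rack_green and the fingers below 0.05 N)).
It fails at once if the bottle or the beaker was shifted by more than 30 mm or knocked over (distance of any of bottle, beaker from where it was at the start of the episode above 0.03 m or angle between any of bottle, beaker's own z axis and vertical above 0.5 rad).
It also fails if it takes over 112 s, if anything falls off the work surface, if the arm or the gripper's body presses on something with over 40 N, if the wrist force passes 120 N, or if a joint passes its speed limit or range.

ROBOT

A 7-joint arm with a two-finger parallel gripper is mounted at the origin on the work surface. World frame = base frame: x ahead of the robot, y to its left, z up, the work surface at z = 0. Lengths are in m, angles in rad, forces in N, time in s.
With the tool pointing down it reaches from about 0.4 to 0.85 m from the base axis. Payload 10.4 kg.
Tool frame: the origin (TCP) lies at the very end of the fingers, on their centre line; the grasp point (between the pads) lies 19 mm behind it; z points along the fingers, y is the line along which they close (so a half turn about z gives the same grasp; the last joint's range is limited). The gripper opens to 85 mm and grips with 20 to 120 N. Pads are 22 mm wide; open, the fingers measure 114 mm over their backs; the gripper's body (76 mm by 85 mm) begins 54 mm behind the grasp point. The pads swing forward as they close: fully open they stand 13 mm farther back than shut.
Start: joints at [-1.302, 0.332, -0.065, 1.46, 0.022, 1.35, -0.088], TCP at [0.18, 0.599, 0.231] pointing down, gripper open.
Joint ranges: [-2.6, 2.6], [-0.5, 2.12], [-1.47, 1.34], [0.16, 2.42], [-1.27, 4.41], [0.06, 2.06], [-2.6, 2.6]. Speed limits (rad/s): [2.22, 2.22, 2.79, 2.79, 3.14, 3.14, 3.14].

INTERFACE

Orientations are given as a unit quaternion [x, y, z, w].
In Python, from workcell import manip, vision, order gives the robot as it stands. The module is installed in compiled form; this text tells all that it offers.
- The arm moves only by the tool move_arm, never from a script. Its argument "motion" is a list of rows, each a list of 3 entries, a list of its own where there are three numbers: the shift along the tool's x, y, z scaled (see below), then the turn, a rotation vector about the tool's x, y, z scaled (see below), then the opening, from -1 (shut) to 1 (fully open). In form: [[[dx, dy, dz], [wx, wy, wz], hand], ...]. A call has 1 to 12 rows; each row shifts and turns the commanded pose from where the row before left it, along the tool's axes as they then stand; what a row does not reach is not made up. The controller multiplies each number of a shift by 0.75 m and each number of a turn by pi/4 rad. A row lasts 1/10 s, in which the tool goes at most 50 mm and 8.59 degrees, less where a joint would pass 70% of its speed; a pose out of reach is approached as far as the arm can. A call with a number of a shift or a turn outside -1 to 1 is refused whole. A call with a gripper value outside its range is refused whole. The fingers move at their own pace and stop on an object; "newtons" is the grip in N (left out, the last holds). Time passes only in rows, so rows that do not move let the fingers close. It gives the time, the measured TCP pose, the force, the opening and the grip force at its end, in the units of the state.
- manip.get_obs(): the state, without advancing time (a new reading comes with each control period).
- vision.camera(name): name is "scene" or "top"; returns a dict with "pixels" (384x512x3 uint8, red, green, blue), "fx", "fy", "cx", "cy" (pixels), "R" (3x3) and "t" (3): a world point X has camera coordinates R X + t. Camera axes: x right, y down, z forward; pixel columns grow to the right and rows downward; lengths in m; the calibration is good to about 2 mm. A picture is of the moment at which its call begins. There is no depth.
- order.hand_in(): hands the job in; it is judged then, once.
The state is a dict: "clock": time; "joint_pos": joint angles; "joint_velocities": joint speeds; "tau": joint torques, N m; "position": TCP position; "ee_rot": TCP orientation; "ft_force": force on the tool from outside, world axes, zero at the start; "torque": the same for the moment, N m; "grip_width": opening from 0.0 (shut) to 1.0 (fully open); "grasp_force": force on a finger pad.
Only numpy, scipy, OpenCV 4.12 (cv2) and the standard library are available. Lean on these libraries where they do the work, as an engineer would, in place of code of your own. Each camera call takes 0.05 s, during which the arm holds its last target. There are 200 camera calls.

## Working session

There is one attempt and no reset: what is moved stays moved. The work goes in short steps, Python scripts to look and compute and a tool call to move; the robot and the scene stay as the last step left them, time stands still between calls to the robot, and variables do not carry over. Pictures are saved under pics/ and viewed, at most 14 in all, crops included, and the job is handed in when it is done.

Besides the shell and the picture viewer there is one more tool, called after "Emit:" as name(argument=value, ...) on one line, values as JSON. move_arm: Moves the arm, as the interface text tells. Its arguments: {"type":"object","properties":{"motion":{"type":"array"},"newtons":{"type":"number"}},"required":["motion"]}

```bash
mkdir -p pics
python3 - <<'E'
from workcell import manip, vision
import cv2,pickle
o=manip.get_obs(); print(o)
for n in("scene","top"):
    c=vision.camera(n); pickle.dump(c,open(n+"0.pkl","wb"))
    cv2.imwrite(f"pics/{n}0.png",cv2.resize(c["pixels"][:,:,::-1],(768,576),interpolation=cv2.INTER_CUBIC))
    print(n,c["fx"],c["fy"],c["cx"],c["cy"],c["R"],c["t"], -c["R"].T@c["t"])
E
```

```text
{'clock': 0.0, 'joint_pos': array([-1.30161384,  0.33286622, -0.06469286,  1.46095662,  0.02159488,
        1.34992786, -0.08852729]), 'joint_velocities': array([ 0.00041502, -0.00028422,  0.00056056, -0.0012296 , -0.00067366,
       -0.00029324,  0.00043076]), 'tau': array([ 8.49073640e-04, -6.25448871e+01,  4.96135920e-02, -3.91608596e+01,
        1.63086306e-02,  1.00418204e-02,  5.06429092e-05]), 'position': array([0.17968349, 0.59820456, 0.23051215]), 'ee_rot': array([ 1.45381075e-01,  9.89375464e-01, -7.27740363e-04, -7.29306087e-05]), 'ft_force': array([-0.04161515,  0.37846343, -0.38957496]), 'torque': array([ 0.05022014,  0.02894179, -0.00620749]), 'grasp_force': 0.0, 'grip_width': 0.9961145120629079}
scene 388.41207334660555 388.41207334660555 253.26068261789214 198.54677580459318 [[ 6.34205781e-01  7.73164273e-01  1.82243627e-04]
 [ 6.25552788e-01 -5.12985509e-01 -5.87817639e-01]
 [-4.54386110e-01  3.72911348e-01 -8.08993442e-01]] [-0.35059248 -0.32077356  1.14941981] [ 0.94528897 -0.3221183   0.74138063]
top 460.42523489516856 460.42523489516856 249.46818530259648 181.18274144310794 [[ 0.02939026 -0.99956698 -0.00143526]
 [-0.99800469 -0.02926398 -0.05594872]
 [ 0.0558825   0.00307675 -0.99843261]] [0.00872615 0.55455519 1.20850404] [0.485658   0.02123261 1.23764903]
```

View pics/scene0.png

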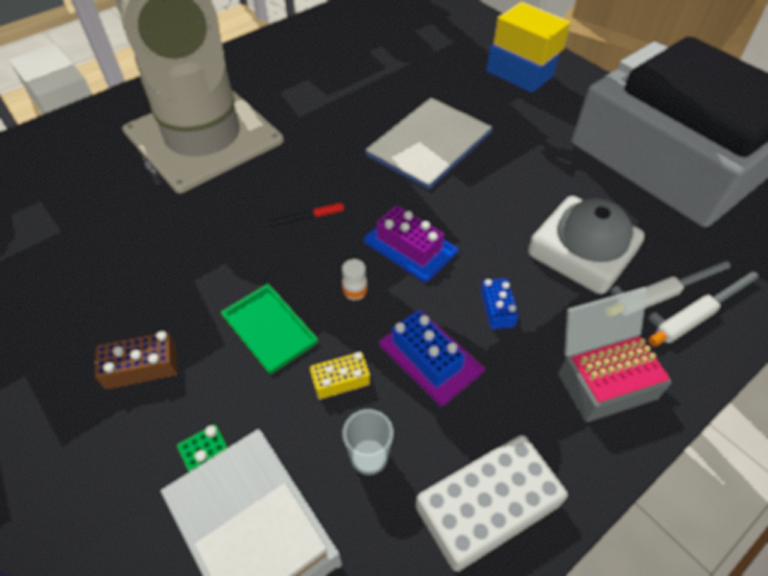

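View pics/top0.png

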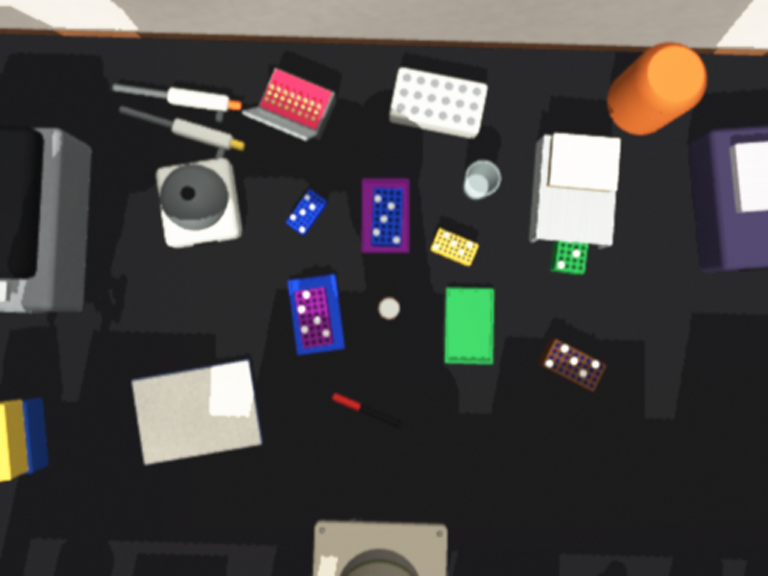

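Candidates for rack_blue (top picture, 768 px scale) are the large blue rack at (386,217), standing in the purple tray, and the small blue one at (306,211). The brown rack (574,364) and the yellow rack (455,246) are the wrong colour. The one meant is (386,217): it is the larger blue one and stands in the purple tray. The picture also shows the purple rack in the blue tray (316,315), the empty green tray (469,326), the green rack under the riser (571,257), the bottle (389,308) and the beaker (482,180).

```bash
cat > h.py <<'E'
import numpy as np, cv2, pickle
from workcell import manip, vision
def ray(c,uv,z):
    uv=np.atleast_2d(uv).astype(float)
    d=np.c_[(uv[:,0]-c["cx"])/c["fx"],(uv[:,1]-c["cy"])/c["fy"],np.ones(len(uv))]@c["R"]
    o=-c["R"].T@c["t"]; s=(z-o[2])/d[:,2]
    return (o+d*s[:,None])[:,:2]
HUE={"blue":(108,128),"purple":(134,160),"green":(50,85)}
def blobs(c,col,amin=150):
    hsv=cv2.cvtColor(c["pixels"],cv2.COLOR_RGB2HSV); lo,hi=HUE[col]
    m=cv2.inRange(hsv,(lo,110,50),(hi,255,255))
    m=cv2.morphologyEx(m,cv2.MORPH_CLOSE,np.ones((3,3)))
    cs,_=cv2.findContours(m,cv2.RETR_EXTERNAL,cv2.CHAIN_APPROX_NONE)
    return [k[:,0] for k in cs if cv2.contourArea(k)>amin]
def rect(c,k,z):
    p=ray(c,k,z)
    (x,y),(a,b),th=cv2.minAreaRect((p*1000).astype(np.float32))
    if a<b: a,b,th=b,a,th+90
    return x,y,a,b,(th+90)%180-90
def report(c):
    for col in HUE:
        for k in blobs(c,col):
            print(col,"px",np.round(k.mean(0)*1.5),"z10",np.round(rect(c,k,.01),1),"z42",np.round(rect(c,k,.042),1))
E
python3 - <<'E'
from h import *
c=pickle.load(open("top0.pkl","rb")); report(c)
p=c["pixels"][90:260,180:420,::-1]
cv2.imwrite("pics/crop.png",cv2.resize(p,None,fx=3.2,fy=3.2,interpolation=cv2.INTER_CUBIC))
for n,uv,z in(("bottle",(389,308),.06),("beaker base",(478,185),0),("beaker rim",(483,176),.08),("riser edge L",(531,241),.058),("riser edge R",(612,245),.058),("riser back",(540,135),.058),("green rack front corner",(554,272),.0),("",(586,273),0)):
    print(n,ray(c,np.array(uv)/1.5,z))
E
```

```text
blue px [ 35. 435.] z10 [249.  611.2 132.8  40.1   4.9] z42 [255.2 595.8 129.3  39.1   4.9]
blue px [315. 314.] z10 [476.8 127.1 139.1  90.9   9.3] z42 [477.  124.4 135.5  88.6   9.3]
blue px [387. 217.] z10 [654.5   5.9 103.6  52.7  -0.9] z42 [650.1   6.3 100.9  51.3  -0.9]
blue px [304. 213.] z10 [658.6 150.3  79.1  46.9 -33. ] z42 [654.1 146.9  77.   45.6 -33. ]
purple px [313. 317.] z10 [471.3 130.6 101.6  54.6  10.4] z42 [471.7 127.8  99.   53.2  10.4]
purple px [385. 215.] z10 [657.7   9.1 135.2  88.4   1.5] z42 [653.2   9.4 131.7  86.1   1.5]
green px [469. 325.] z10 [ 4.650e+02 -1.451e+02  1.385e+02  8.970e+01 -1.000e-01] z42 [ 4.656e+02 -1.407e+02  1.349e+02  8.740e+01 -1.000e-01]
green px [569. 257.] z10 [ 590.  -320.5   63.9   57.3   83.6] z42 [ 587.3 -311.6   62.2   55.8   83.6]
bottle [[ 0.49055497 -0.00214063]]
beaker base [[ 0.71742246 -0.15783856]]
beaker rim [[ 0.71804131 -0.15439391]]
riser edge L [[ 0.61238334 -0.24228733]]
riser edge R [[ 0.60955941 -0.38110031]]
riser back [[ 0.79688368 -0.2547663 ]]
green rack front corner [[ 0.56397865 -0.29741062]]
 [[ 0.5638639  -0.35479542]]
```

View pics/crop.png

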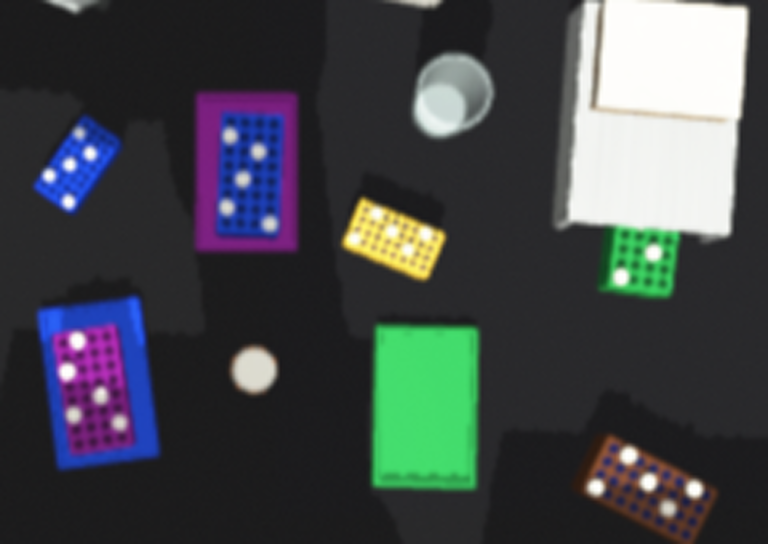

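The crop confirms it: the large blue rack stands in the purple tray (crop px ~(250,175)) and the small loose one at (78,163) is a decoy. Next I plan the legs to blue.

```bash
cat >> h.py <<'E'
from scipy.spatial.transform import Rotation as Rn
def down(yaw):  # tool x at 180deg+yaw, z down
    a=np.radians(yaw); x=np.array([-np.cos(a),-np.sin(a),0]); z=np.array([0,0,-1.]); return Rn.from_matrix(np.c_[x,np.cross(z,x),z])
def plan(legs,step=.04):
    o=manip.get_obs(); p=o["position"]; R=Rn.from_quat(o["ee_rot"])
    print("t",round(o["clock"],1),"p",np.round(p,4),"grip",round(o["grip_width"],3))
    for x,y,z,yaw in legs:  # turn and shift spread over n rows; numerically simulated with the shift given in the turning frame
        T=down(yaw); w=(R.inv()*T).as_rotvec(); n0=max(1,int(np.ceil(np.degrees(np.linalg.norm(w))/6)))
        if np.degrees(np.linalg.norm(w))<.3: n0=0
        d=T.inv().apply(np.array([x,y,z])-p); n=max(1,int(np.ceil(np.linalg.norm(d)/step)))
        print((x,y,z,yaw),"turn rows",n0,np.round(w/(np.pi/4)/max(n0,1),4),"| shift rows",n,np.round(d/.75/n,4))
        p=np.array([x,y,z]); R=T
E
python3 -c "
from h import *
plan([(.652,.006,.13,-.9),(.652,.006,.014,-.9)])"
```

```text
t 0.1 p [0.1797 0.5983 0.2306] grip 1.0
(0.652, 0.006, 0.13, -0.9) turn rows 3 [-0.0005 -0.     -0.1172] | shift rows 20 [-0.0321 -0.039   0.0067]
(0.652, 0.006, 0.014, -0.9) turn rows 0 [0. 0. 0.] | shift rows 3 [0.     0.     0.0516]
```

Emit:
move_arm(motion=[[[0,0,0],[0,0,-0.117],1],[[0,0,0],[0,0,-0.117],1],[[0,0,0],[0,0,-0.117],1],[[-0.032,-0.039,0.007],[0,0,0],1],[[-0.032,-0.039,0.007],[0,0,0],1],[[-0.032,-0.039,0.007],[0,0,0],1],[[-0.032,-0.039,0.007],[0,0,0],1],[[-0.032,-0.039,0.007],[0,0,0],1],[[-0.032,-0.039,0.007],[0,0,0],1],[[-0.032,-0.039,0.007],[0,0,0],1],[[-0.032,-0.039,0.007],[0,0,0],1]], newtons=60)

```text
clock: 1.2
position: [0.3686, 0.36, 0.1889]
ee_rot: [0.008, 1.0, -0.0, -0.0]
ft_force: [1.0, 0.6, -0.7]
grip_width: 1.002
grasp_force: 0.0
```

Emit:
move_arm(motion=[[[-0.032,-0.039,0.007],[0,0,0],1],[[-0.032,-0.039,0.007],[0,0,0],1],[[-0.032,-0.039,0.007],[0,0,0],1],[[-0.032,-0.039,0.007],[0,0,0],1],[[-0.032,-0.039,0.007],[0,0,0],1],[[-0.032,-0.039,0.007],[0,0,0],1],[[-0.032,-0.039,0.007],[0,0,0],1],[[-0.032,-0.039,0.007],[0,0,0],1],[[-0.032,-0.039,0.007],[0,0,0],1],[[-0.032,-0.039,0.007],[0,0,0],1],[[-0.032,-0.039,0.007],[0,0,0],1],[[-0.032,-0.039,0.007],[0,0,0],1]])

```text
clock: 2.4
position: [0.6509, 0.0048, 0.1257]
ee_rot: [0.008, 1.0, 0.0, -0.0]
ft_force: [1.0, -0.2, 1.0]
grip_width: 1.002
grasp_force: 0.0
```

```bash
python3 -c "
from h import *
plan([(.652,.006,.05,-.9),(.652,.006,.014,-.9)],.03)
c=vision.camera('scene');cv2.imwrite('pics/s1.png',cv2.resize(c['pixels'][:,:,::-1],(768,576)))"
```

```text
t 2.4 p [0.6509 0.0048 0.1257] grip 1.002
(0.652, 0.006, 0.05, -0.9) turn rows 0 [ 0.0001 -0.0008 -0.0001] | shift rows 3 [-0.0005  0.0006  0.0336]
(0.652, 0.006, 0.014, -0.9) turn rows 0 [0. 0. 0.] | shift rows 2 [0.    0.    0.024]
```

View pics/s1.png

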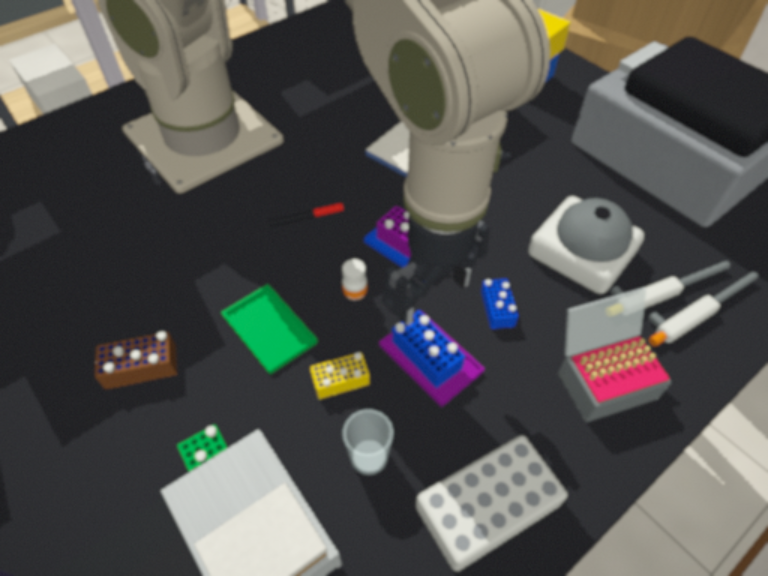

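The gripper hangs over the blue rack: its fingers are near (405,285) and (468,278), and the rack is at (430,345). The way down is clear, so I descend and grasp.

Emit:
move_arm(motion=[[[-0.001,0.001,0.034],[0,0,0],1],[[0,0,0.034],[0,0,0],1],[[0,0,0.034],[0,0,0],1],[[0,0,0.024],[0,0,0],1],[[0,0,0.022],[0,0,0],1],[[0,0,0],[0,0,0],1],[[0,0,0],[0,0,0],0.2],[[0,0,0],[0,0,0],-0.2],[[0,0,0],[0,0,0],-0.5],[[0,0,0],[0,0,0],-0.5],[[0,0,0],[0,0,0],-0.5],[[0,0,0],[0,0,0],-0.5]], newtons=60)

```text
clock: 3.65
position: [0.6521, 0.0067, 0.0169]
ee_rot: [0.008, 1.0, 0.0, 0.001]
ft_force: [-0.5, -0.9, 6.9]
grip_width: 0.597
grasp_force: 64.2
```

```bash
python3 -c "
from h import *
plan([(.652,.006,.13,-.9),(.465,-.145,.13,0),(.465,-.145,.016,0)])"
```

```text
t 3.6 p [0.6521 0.0067 0.0169] grip 0.597
(0.652, 0.006, 0.13, -0.9) turn rows 0 [ 0.0005  0.0031 -0.0006] | shift rows 3 [ 0.     -0.0003 -0.0503]
(0.465, -0.145, 0.13, 0) turn rows 1 [ 0.    0.   -0.02] | shift rows 7 [ 0.0356 -0.0288  0.    ]
(0.465, -0.145, 0.016, 0) turn rows 0 [0. 0. 0.] | shift rows 3 [0.     0.     0.0507]
```

Emit:
move_arm(motion=[[[0,0,-0.03],[0,0,0],-0.5],[[0,0,-0.045],[0,0,0],-0.5],[[0,0,-0.045],[0,0,0],-0.5],[[0,0,-0.03],[0,0,0],-0.5],[[0,0,0],[0,0,-0.02],-0.5],[[0.036,-0.029,0],[0,0,0],-0.5],[[0.036,-0.029,0],[0,0,0],-0.5],[[0.036,-0.029,0],[0,0,0],-0.5],[[0.036,-0.029,0],[0,0,0],-0.5],[[0.036,-0.029,0],[0,0,0],-0.5],[[0.036,-0.029,0],[0,0,0],-0.5],[[0.034,-0.028,0],[0,0,0],-0.5]])

```text
clock: 4.85
position: [0.4616, -0.1454, 0.1269]
ee_rot: [0.0, 1.0, 0.0, -0.001]
ft_force: [-0.2, -1.0, -1.9]
grip_width: 0.597
grasp_force: 63.3
```

```bash
python3 -c "
from h import *
plan([(.465,-.145,.03,0),(.465,-.145,.018,0)])
c=vision.camera('scene');cv2.imwrite('pics/s2.png',cv2.resize(c['pixels'][:,:,::-1],(768,576)))"
```

```text
t 4.8 p [ 0.4616 -0.1454  0.1269] grip 0.597
(0.465, -0.145, 0.03, 0) turn rows 0 [ 0.0005 -0.0013 -0.    ] | shift rows 3 [-0.0015  0.0002  0.0431]
(0.465, -0.145, 0.018, 0) turn rows 0 [0. 0. 0.] | shift rows 1 [0.    0.    0.016]
```

View pics/s2.png

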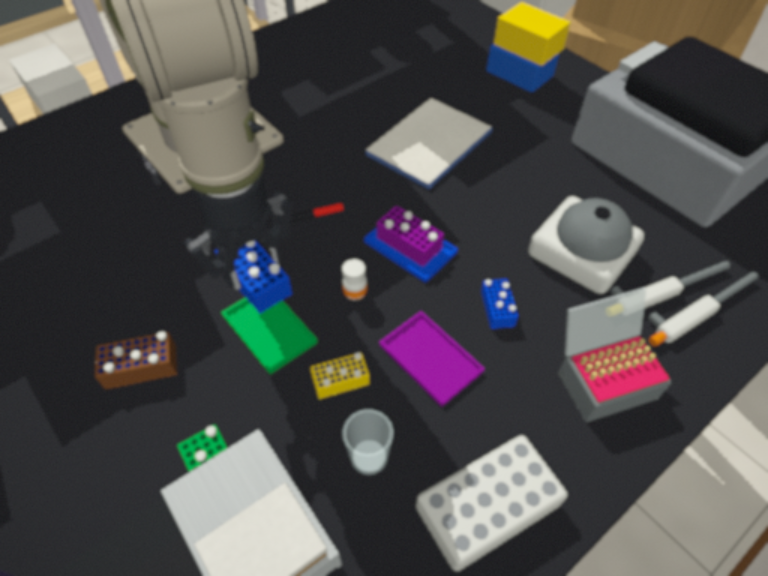

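The blue rack is held level at (262,275), above the green tray at (270,330). I lower it, release and rise.

Emit:
move_arm(motion=[[[-0.0045,0,0.042],[0,0,0],-0.5],[[0,0,0.042],[0,0,0],-0.5],[[0,0,0.042],[0,0,0],-0.5],[[0,0,0.012],[0,0,0],-0.5],[[0,0,0.007],[0,0,0],-0.5],[[0,0,0],[0,0,0],-0.5]])

```text
clock: 5.5
position: [0.4671, -0.1448, 0.0193]
ee_rot: [0.0, 1.0, -0.0, -0.0]
ft_force: [0.6, 0.2, -0.6]
grip_width: 0.597
grasp_force: 63.2
```

```bash
python3 -c "
from h import *
o=manip.get_obs();print(o['ft_force'])
plan([(.465,-.145,.13,0),(.4716,.1295,.13,10.2),(.4716,.1295,.016,10.2)])"
```

```text
[ 0.61672347  0.20394564 -0.60466878]
t 5.5 p [ 0.4671 -0.1448  0.0193] grip 0.597
(0.465, -0.145, 0.13, 0) turn rows 0 [-0.0001 -0.     -0.0004] | shift rows 3 [ 0.0009 -0.0001 -0.0492]
(0.4716, 0.1295, 0.13, 10.2) turn rows 2 [ 0.      0.     -0.1133] | shift rows 7 [-0.0105  0.0512  0.    ]
(0.4716, 0.1295, 0.016, 10.2) turn rows 0 [0. 0. 0.] | shift rows 3 [0.     0.     0.0507]
```

Emit:
move_arm(motion=[[[0,0,0.003],[0,0,0],-0.5],[[0,0,0],[0,0,0],-0.5],[[0,0,0],[0,0,0],0.5],[[0,0,0],[0,0,0],1],[[0,0,0],[0,0,0],1],[[0,0,0],[0,0,0],1],[[0,0,-0.03],[0,0,0],1],[[0,0,-0.05],[0,0,0],1],[[0,0,-0.05],[0,0,0],1],[[0,0,-0.02],[0,0,0],1],[[0,0,0],[0,0,-0.113],1],[[0,0,0],[0,0,-0.113],1]])

```text
clock: 6.7
position: [0.4672, -0.1447, 0.13]
ee_rot: [-0.09, 0.996, 0.0, 0.001]
ft_force: [0.7, 0.8, -0.4]
grip_width: 0.999
grasp_force: 0.0
```

Emit:
move_arm(motion=[[[-0.0105,0.051,0],[0,0,0],1],[[-0.0105,0.051,0],[0,0,0],1],[[-0.0105,0.051,0],[0,0,0],1],[[-0.0105,0.051,0],[0,0,0],1],[[-0.0105,0.051,0],[0,0,0],1],[[-0.0105,0.051,0],[0,0,0],1],[[-0.0105,0.051,0],[0,0,0],1],[[0,0,0],[0,0,0],1],[[0,0,0],[0,0,0],1]])

```text
clock: 7.6
position: [0.4738, 0.1289, 0.1292]
ee_rot: [-0.089, 0.996, -0.0, -0.0]
ft_force: [-0.8, -1.8, 0.3]
grip_width: 0.999
grasp_force: 0.0
```

```bash
python3 -c "
from h import *
plan([(.4716,.1295,.05,10.2),(.4716,.1295,.017,10.2)])"
```

```text
t 7.6 p [0.4738 0.1289 0.1292] grip 0.999
(0.4716, 0.1295, 0.05, 10.2) turn rows 0 [-0.0003 -0.0004  0.001 ] | shift rows 2 [0.0014 0.0006 0.0528]
(0.4716, 0.1295, 0.017, 10.2) turn rows 0 [0. 0. 0.] | shift rows 1 [0.    0.    0.044]
```

Emit:
move_arm(motion=[[[0.003,0.001,0.04],[0,0,0],1],[[0,0,0.04],[0,0,0],1],[[0,0,0.04],[0,0,0],1],[[0,0,0.029],[0,0,0],1],[[0,0,0],[0,0,0],1],[[0,0,0],[0,0,0],0.2],[[0,0,0],[0,0,0],-0.2],[[0,0,0],[0,0,0],-0.5],[[0,0,0],[0,0,0],-0.5],[[0,0,0],[0,0,0],-0.5],[[0,0,0],[0,0,0],-0.5]])

```text
clock: 8.7
position: [0.4729, 0.129, 0.0193]
ee_rot: [-0.088, 0.996, 0.0, 0.001]
ft_force: [-1.1, -1.3, 6.9]
grip_width: 0.596
grasp_force: 63.2
```

```bash
python3 -c "
from h import *
plan([(.4716,.1295,.12,10.2),(.656,.008,.12,1.5),(.656,.008,.018,1.5)])
c=vision.camera('top');report(c);pickle.dump(c,open('top1.pkl','wb'))"
```

```text
t 8.7 p [0.4729 0.129  0.0193] grip 0.596
(0.4716, 0.1295, 0.12, 10.2) turn rows 0 [ 0.0007  0.0036 -0.0018] | shift rows 3 [ 0.0005  0.0003 -0.0448]
(0.656, 0.008, 0.12, 1.5) turn rows 2 [0.     0.     0.0967] | shift rows 6 [-0.0403 -0.0281  0.    ]
(0.656, 0.008, 0.018, 1.5) turn rows 0 [0. 0. 0.] | shift rows 3 [0.     0.     0.0453]
blue px [ 35. 435.] z10 [249.  611.2 132.8  40.1   4.9] z42 [255.2 595.8 129.3  39.1   4.9]
blue px [469. 323.] z10 [ 467.9 -146.5   98.2   53.3    1.2] z42 [ 468.4 -142.1   95.6   51.9    1.2]
blue px [330. 289.] z10 [519.6  99.6  66.8  31.1  21.3] z42 [518.8  97.5  65.1  30.3  21.3]
blue px [305. 211.] z10 [658.9 150.1  80.7  46.4 -31.7] z42 [654.4 146.8  78.6  45.2 -31.7]
purple px [385. 215.] z10 [657.7   9.1 135.   88.7   1.7] z42 [653.2   9.4 131.5  86.4   1.7]
green px [469. 325.] z10 [ 464.5 -145.2  138.    87.9    1.1] z42 [ 465.  -140.8  134.4   85.6    1.1]
green px [569. 257.] z10 [ 590.  -320.5   63.9   57.3   83.6] z42 [ 587.3 -311.6   62.2   55.8   83.6]
```

Emit:
move_arm(motion=[[[0,0,-0.03],[0,0,0],-0.5],[[0,0,-0.045],[0,0,0],-0.5],[[0,0,-0.04],[0,0,0],-0.5],[[0,0,-0.02],[0,0,0],-0.5],[[0,0,0],[0,0,0.095],-0.5],[[0,0,0],[0,0,0.095],-0.5],[[-0.04,-0.028,0],[0,0,0],-0.5],[[-0.04,-0.028,0],[0,0,0],-0.5],[[-0.04,-0.028,0],[0,0,0],-0.5],[[-0.04,-0.028,0],[0,0,0],-0.5],[[-0.04,-0.028,0],[0,0,0],-0.5],[[-0.04,-0.028,0],[0,0,0],-0.5]])

```text
clock: 9.95
position: [0.6563, 0.0071, 0.1196]
ee_rot: [-0.014, 1.0, 0.0, 0.0]
ft_force: [0.4, -0.5, -1.8]
grip_width: 0.589
grasp_force: 63.3
```

Emit:
move_arm(motion=[[[0,0,0],[0,0,0],-0.5],[[0,0,0],[0,0,0],-0.5]])

```text
clock: 10.15
position: [0.6552, 0.0072, 0.1189]
ee_rot: [-0.013, 1.0, -0.0, -0.0]
ft_force: [0.5, 1.0, -2.8]
grip_width: 0.593
grasp_force: 63.3
```

```bash
python3 -c "
from h import *
plan([(.657,.0085,.03,1.5),(.657,.0085,.018,1.5)])"
```

```text
t 10.2 p [0.6552 0.0072 0.1189] grip 0.593
(0.657, 0.0085, 0.03, 1.5) turn rows 0 [-0.0002 -0.0001  0.0006] | shift rows 3 [-0.0008  0.0005  0.0395]
(0.657, 0.0085, 0.018, 1.5) turn rows 0 [0. 0. 0.] | shift rows 1 [0.    0.    0.016]
```

Emit:
move_arm(motion=[[[-0.0025,0.0015,0.04],[0,0,0],-0.5],[[0,0,0.04],[0,0,0],-0.5],[[0,0,0.035],[0,0,0],-0.5],[[0,0,0.013],[0,0,0],-0.5],[[0,0,0.007],[0,0,0],-0.5],[[0,0,0],[0,0,0],-0.5],[[0,0,0],[0,0,0],0.5],[[0,0,0],[0,0,0],1],[[0,0,0],[0,0,0],1],[[0,0,0],[0,0,0],1]])

```text
clock: 11.15
position: [0.657, 0.0092, 0.0178]
ee_rot: [-0.014, 1.0, 0.0, 0.0]
ft_force: [0.6, 0.4, -0.9]
grip_width: 1.001
grasp_force: 0.0
```

Emit:
move_arm(motion=[[[0,0,-0.03],[0,0,0],1],[[0,0,-0.05],[0,0,0],1],[[0,0,-0.05],[0,0,0],1],[[0,0,-0.018],[0,0,0],1],[[0.037,-0.028,0],[0,0,0],1],[[0.037,-0.028,0],[0,0,0],1],[[0.037,-0.028,0],[0,0,0],1],[[0.037,-0.028,0],[0,0,0],1],[[0.037,-0.028,0],[0,0,0],1],[[0.037,-0.028,0],[0,0,0],1],[[0.037,-0.028,0],[0,0,0],1],[[0,0,0],[0,0,0],1]])

```text
clock: 12.35
position: [0.4635, -0.1465, 0.1282]
ee_rot: [-0.011, 1.0, 0.0, -0.001]
ft_force: [1.0, -0.3, -0.4]
grip_width: 1.001
grasp_force: 0.0
```

```bash
python3 -c "
from h import *
plan([(.4675,-.1445,.05,1.2),(.4675,-.1445,.017,1.2)])
c=vision.camera('top');report(c)
cv2.imwrite('pics/t2.png',cv2.resize(c['pixels'][:,:,::-1],(768,576)))"
```

```text
t 12.3 p [ 0.4635 -0.1465  0.1282] grip 1.001
(0.4675, -0.1445, 0.05, 1.2) turn rows 0 [ 0.0001 -0.0017  0.0018] | shift rows 2 [-0.0027  0.0013  0.0522]
(0.4675, -0.1445, 0.017, 1.2) turn rows 0 [0. 0. 0.] | shift rows 1 [0.    0.    0.044]
blue px [ 35. 435.] z10 [249.  611.2 132.8  40.1   4.9] z42 [255.2 595.8 129.3  39.1   4.9]
blue px [466. 307.] z10 [ 489.2 -146.1   53.6   50.5  -88.3] z42 [ 489.1 -141.8   52.2   49.2  -88.3]
blue px [315. 314.] z10 [477.  127.  139.5  90.5   9.7] z42 [477.2 124.2 135.9  88.2   9.7]
blue px [305. 211.] z10 [658.8 150.2  80.3  46.9 -33. ] z42 [654.3 146.8  78.2  45.6 -33. ]
purple px [385. 215.] z10 [657.7   9.1 135.2  88.4   1.5] z42 [653.2   9.4 131.7  86.1   1.5]
green px [454. 353.] z10 [ 419.6 -125.    45.1   45.   -88.6] z42 [ 421.3 -121.2   43.9   43.8  -88.6]
green px [460. 297.] z10 [ 502.4 -140.5   80.3   61.2  -88.3] z42 [ 501.9 -136.3   78.2   59.6  -88.3]
green px [569. 257.] z10 [ 590.1 -320.6   63.8   57.6   82.8] z42 [ 587.4 -311.7   62.1   56.1   82.8]
```

View pics/t2.png

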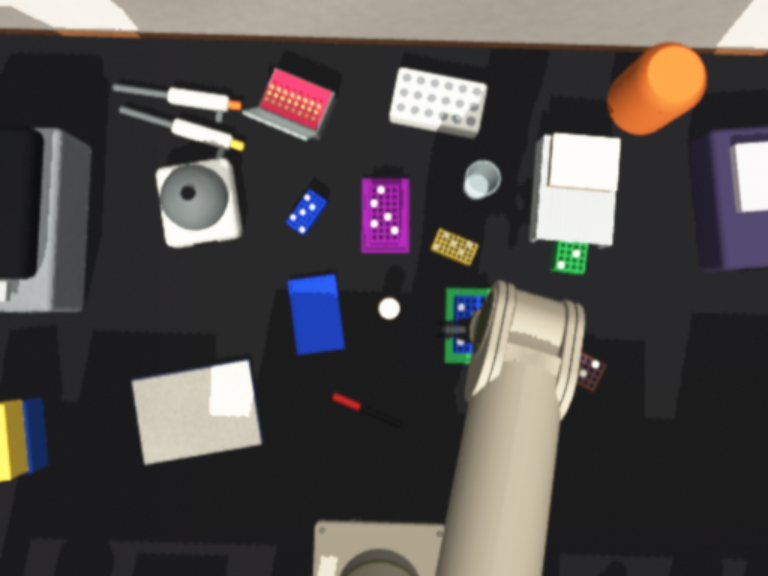

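The purple rack lies centred in the purple tray (385,215) and the blue tray is empty (316,314). Bottle and beaker have not moved. Next I fetch the blue rack from the green tray.

Emit:
move_arm(motion=[[[-0.005,0.002,0.04],[0,0,0],1],[[0,0,0.04],[0,0,0],1],[[0,0,0.04],[0,0,0],1],[[0,0,0.027],[0,0,0],1],[[0,0,0],[0,0,0],1],[[0,0,0],[0,0,0],0.2],[[0,0,0],[0,0,0],-0.2],[[0,0,0],[0,0,0],-0.5],[[0,0,0],[0,0,0],-0.5],[[0,0,0],[0,0,0],-0.5],[[0,0,0],[0,0,0],-0.5]])

```text
clock: 13.5
position: [0.4719, -0.1417, 0.0198]
ee_rot: [-0.014, 1.0, -0.0, 0.002]
ft_force: [-1.1, 0.6, 7.4]
grip_width: 0.598
grasp_force: 63.1
```

```bash
python3 -c "
from h import *
plan([(.4675,-.1445,.14,1.2),(.477,.127,.14,9.5),(.477,.127,.018,9.5)])"
```

```text
t 13.5 p [ 0.4719 -0.1417  0.0198] grip 0.598
(0.4675, -0.1445, 0.14, 1.2) turn rows 1 [-0.0001  0.0039  0.0088] | shift rows 4 [ 0.0015 -0.0009 -0.0401]
(0.477, 0.127, 0.14, 9.5) turn rows 2 [ 0.      0.     -0.0922] | shift rows 7 [-0.0103  0.0507  0.    ]
(0.477, 0.127, 0.018, 9.5) turn rows 0 [0. 0. 0.] | shift rows 4 [0.     0.     0.0407]
```

Emit:
move_arm(motion=[[[0,0,-0.03],[0,0,0],-0.5],[[0,0,-0.045],[0,0,0],-0.5],[[0,0,-0.045],[0,0,0],-0.5],[[0,0,-0.04],[0,0,0],-0.5],[[0,0,0],[0,0,-0.09],-0.5],[[-0.01,0.05,0],[0,0,-0.09],-0.5],[[-0.01,0.05,0],[0,0,0],-0.5],[[-0.01,0.05,0],[0,0,0],-0.5],[[-0.01,0.05,0],[0,0,0],-0.5],[[-0.01,0.05,0],[0,0,0],-0.5],[[-0.01,0.05,0],[0,0,0],-0.5],[[-0.01,0.05,0],[0,0,0],-0.5]])

```text
clock: 14.7
position: [0.4807, 0.1274, 0.1391]
ee_rot: [-0.084, 0.996, 0.0, 0.001]
ft_force: [-0.1, -0.9, -1.1]
grip_width: 0.591
grasp_force: 63.0
```

Emit:
move_arm(motion=[[[0,0,0],[0,0,0],-0.5],[[0,0,0],[0,0,0],-0.5]])

```text
clock: 14.9
position: [0.4807, 0.1264, 0.1387]
ee_rot: [-0.085, 0.996, 0.0, 0.0]
ft_force: [1.0, -0.6, -2.1]
grip_width: 0.596
grasp_force: 63.1
```

```bash
python3 -c "
from h import *
plan([(.480,.127,.03,9.5),(.480,.127,.0185,9.5)])"
```

```text
t 14.9 p [0.4807 0.1264 0.1387] grip 0.596
(0.48, 0.127, 0.03, 9.5) turn rows 1 [0.     0.0007 0.0068] | shift rows 3 [0.0003 0.0003 0.0483]
(0.48, 0.127, 0.0185, 9.5) turn rows 0 [0. 0. 0.] | shift rows 1 [0.     0.     0.0153]
```

Emit:
move_arm(motion=[[[0,0,0.045],[0,0,0],-0.5],[[0,0,0.045],[0,0,0],-0.5],[[0,0,0.045],[0,0,0],-0.5],[[0,0,0.015],[0,0,0],-0.5],[[0,0,0.01],[0,0,0],-0.5],[[0,0,0],[0,0,0],-0.5],[[0,0,0],[0,0,0],0.5],[[0,0,0],[0,0,0],1],[[0,0,0],[0,0,0],1],[[0,0,0],[0,0,0],1]])

```text
clock: 15.9
position: [0.481, 0.1259, 0.0187]
ee_rot: [-0.085, 0.996, 0.0, 0.0]
ft_force: [-0.2, -0.0, 0.1]
grip_width: 0.999
grasp_force: 0.0
```

Emit:
move_arm(motion=[[[0,0,-0.03],[0,0,0],1],[[0,0,-0.05],[0,0,0],1],[[0,0,-0.05],[0,0,0],1],[[0,0,-0.032],[0,0,0],1],[[0,0,0],[0,0,0],1]])

```text
clock: 16.4
position: [0.4828, 0.1265, 0.1435]
ee_rot: [-0.084, 0.996, 0.001, 0.003]
ft_force: [0.5, 0.0, -0.2]
grip_width: 1.0
grasp_force: 0.0
```

```bash
python3 -c "
from h import *
plan([(.582,-.315,.14,-4),(.582,-.315,.013,-4)])
c=pickle.load(open('top1.pkl','rb'))
k=[k for k in blobs(c,'green') if k[:,0].mean()>370][0]
p=np.intp(np.round(cv2.boxPoints(cv2.minAreaRect(k)))); print(p.tolist(), ray(c,p,.038).round(3).tolist())
s=c['pixels'][60:200,330:430,::-1];cv2.imwrite('pics/g.png',cv2.resize(s,None,fx=4,fy=4,interpolation=cv2.INTER_CUBIC))"
```

```text
t 16.4 p [0.4828 0.1265 0.1435] grip 1.0
(0.582, -0.315, 0.14, -4) turn rows 3 [0.001  0.0025 0.1014] | shift rows 12 [-0.0144 -0.0482  0.0004]
(0.582, -0.315, 0.013, -4) turn rows 0 [0. 0. 0.] | shift rows 4 [0.     0.     0.0423]
[[366, 181], [369, 160], [392, 163], [390, 184]] [[0.562, -0.279], [0.617, -0.286], [0.611, -0.346], [0.556, -0.342]]
```

View pics/g.png

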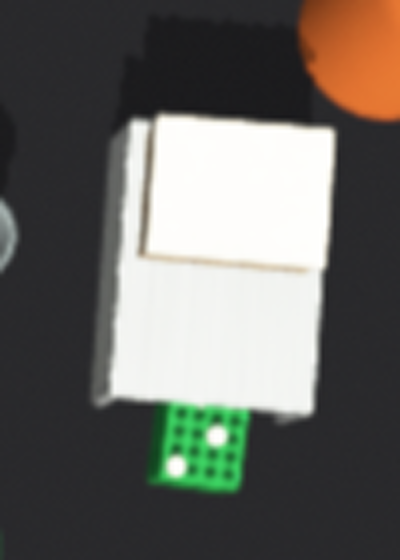

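The green rack's free end shows at crop (163–240, 490), 50 mm in front of the riser edge and yawed about −5°. The riser is yawed about −4°.

Emit:
move_arm(motion=[[[0,0,0],[0,0,0.109],1],[[0,0,0],[0,0,0.109],1],[[0,0,0],[0,0,0.109],1],[[-0.0153,-0.0484,0],[0,0,0],1],[[-0.0153,-0.0484,0],[0,0,0],1],[[-0.0153,-0.0484,0],[0,0,0],1],[[-0.0153,-0.0484,0],[0,0,0],1],[[-0.0153,-0.0484,0],[0,0,0],1],[[-0.0153,-0.0484,0],[0,0,0],1],[[-0.0153,-0.0484,0],[0,0,0],1],[[-0.0153,-0.0484,0],[0,0,0],1],[[-0.0153,-0.0484,0],[0,0,0],1]])

```text
clock: 17.6
position: [0.5549, -0.21, 0.139]
ee_rot: [0.044, 0.999, 0.0, -0.0]
ft_force: [0.4, 0.1, 1.4]
grip_width: 1.001
grasp_force: 0.0
```

Emit:
move_arm(motion=[[[-0.0153,-0.0484,0],[0,0,0],1],[[-0.0153,-0.0484,0],[0,0,0],1],[[-0.0153,-0.0484,0],[0,0,0],1],[[0,0,0],[0,0,0],1],[[0,0,0],[0,0,0],1]])

```text
clock: 18.1
position: [0.5791, -0.3209, 0.1385]
ee_rot: [0.045, 0.999, 0.0, -0.001]
ft_force: [-0.8, 0.7, 0.3]
grip_width: 1.001
grasp_force: 0.0
```

```bash
python3 -c "
from h import *
plan([(.582,-.319,.014,-5)])
c=vision.camera('scene');cv2.imwrite('pics/s3.png',cv2.resize(c['pixels'][:,:,::-1],(768,576)))"
```

```text
t 18.1 p [ 0.5791 -0.3209  0.1385] grip 1.001
(0.582, -0.319, 0.014, -5) turn rows 0 [ 0.0002 -0.0023 -0.0025] | shift rows 4 [-0.0009  0.0007  0.0415]
```

View pics/s3.png

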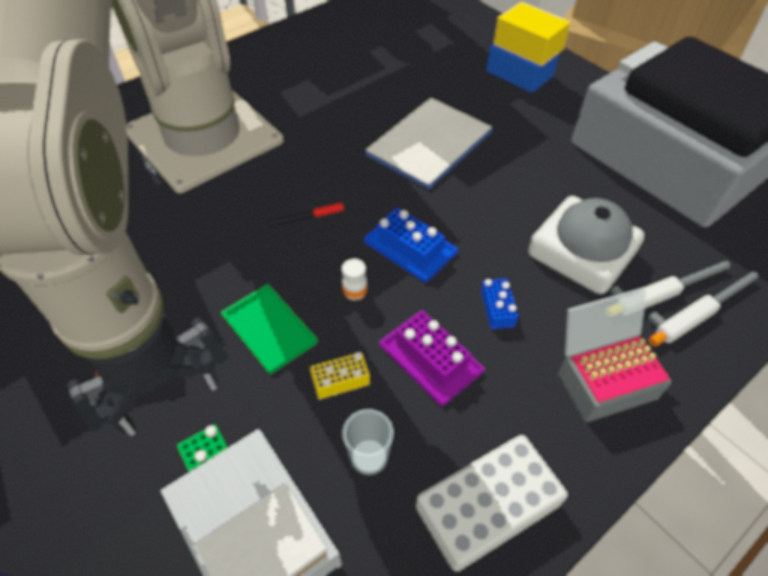

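The blue and purple racks sit in their own trays at (412,240) and (432,350). The open fingers straddle the green rack's free end at (203,448). I descend, grip gently and slide it out.

Emit:
move_arm(motion=[[[-0.003,0.003,0.04],[0,0,0],1],[[-0.001,0,0.04],[0,0,0],1],[[0,0,0.04],[0,0,0],1],[[0,0,0.03],[0,0,0],1],[[0,0,0.017],[0,0,0],1],[[0,0,0],[0,0,0],1],[[0,0,0],[0,0,0],0.2],[[0,0,0],[0,0,0],-0.2],[[0,0,0],[0,0,0],-0.5],[[0,0,0],[0,0,0],-0.5],[[0,0,0],[0,0,0],-0.5],[[0,0,0],[0,0,0],-0.5]], newtons=40)

```text
clock: 19.35
position: [0.584, -0.3187, 0.0163]
ee_rot: [0.044, 0.999, -0.0, 0.001]
ft_force: [-0.8, 0.4, 6.7]
grip_width: 0.599
grasp_force: 42.8
```

Emit:
move_arm(motion=[[[0.008,0,0],[0,0,0],-0.5],[[0.016,0,0],[0,0,0],-0.5],[[0.02,0,0],[0,0,0],-0.5],[[0.02,0,0],[0,0,0],-0.5],[[0.018,0,0],[0,0,0],-0.5],[[0.012,0,0],[0,0,0],-0.5],[[0,0,0],[0,0,0],-0.5],[[0,0,0],[0,0,0],0.5],[[0,0,0],[0,0,0],1],[[0,0,0],[0,0,0],1],[[0,0,0],[0,0,0],1]])

```text
clock: 20.45
position: [0.5128, -0.3119, 0.0143]
ee_rot: [0.044, 0.999, 0.0, -0.0]
ft_force: [-0.1, -0.7, -0.9]
grip_width: 0.997
grasp_force: 0.0
```

Emit:
move_arm(motion=[[[0,0,-0.03],[0,0,0],1],[[0,0,-0.05],[0,0,0],1],[[0,0,-0.05],[0,0,0],1],[[0.03,0,-0.03],[0,0,0],1],[[0.05,0,0],[0,0,0],1],[[0.05,0,0],[0,0,0],1],[[0,0,0],[0,0,0],1]])

```text
clock: 21.15
position: [0.4112, -0.3039, 0.1343]
ee_rot: [0.046, 0.999, 0.001, -0.001]
ft_force: [0.2, -0.9, 0.1]
grip_width: 0.998
grasp_force: 0.0
```

```bash
python3 -c "
from h import *
c=vision.camera('top');report(c)
cv2.imwrite('pics/t3.png',cv2.resize(c['pixels'][:,:,::-1],(768,576)))
plan([(.54,-.315,.13,-5)])"
```

```text
blue px [ 35. 435.] z10 [249.2 611.2 133.1  40.3   4.9] z42 [255.3 595.8 129.6  39.2   4.9]
blue px [316. 314.] z10 [476.8 127.1 139.1  90.9   9.3] z42 [477.  124.4 135.5  88.6   9.3]
blue px [305. 211.] z10 [658.8 150.2  80.3  46.9 -33. ] z42 [654.3 146.8  78.2  45.6 -33. ]
purple px [385. 215.] z10 [657.7   9.1 135.2  88.4   1.5] z42 [653.2   9.4 131.7  86.1   1.5]
green px [469. 325.] z10 [ 464.4 -145.2  138.1   87.9    1.1] z42 [ 465.  -140.8  134.5   85.6    1.1]
green px [567. 284.] z10 [ 543.9 -318.2  107.8   64.2   -6.5] z42 [ 542.4 -309.4  105.    62.6   -6.5]
t 21.2 p [ 0.4139 -0.3037  0.1347] grip 1.001
(0.54, -0.315, 0.13, -5) turn rows 0 [ 0.0013  0.0005 -0.0031] | shift rows 4 [-0.0422 -0.0001  0.0016]
```

View pics/t3.png

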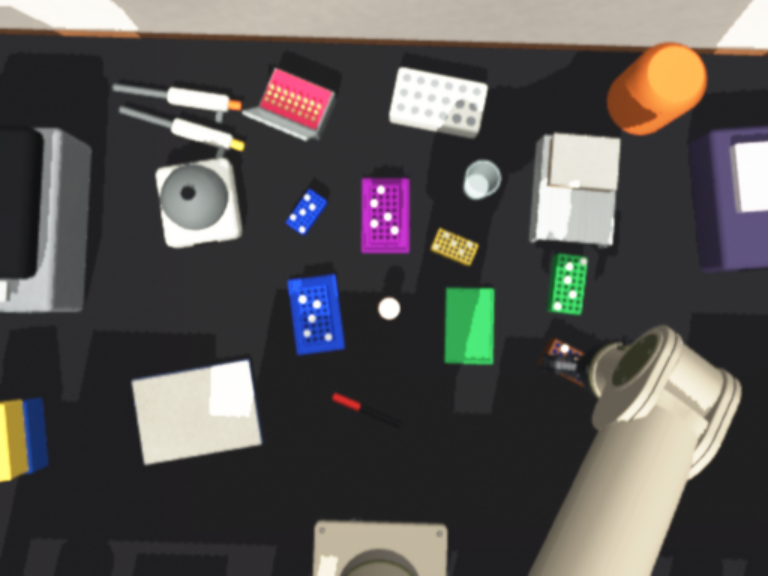

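The green rack is clear of the riser, centred at (568,284), or about (0.541, −0.315) m, with yaw −6°. The other racks are in place, and I now grasp the green one at its centre.

Emit:
move_arm(motion=[[[-0.042,0,0],[0,0,0.02],1],[[-0.042,0,0],[0,0,0],1],[[-0.042,0,0],[0,0,0],1],[[-0.042,0,0],[0,0,0],1],[[0,0,0],[0,0,0],1],[[0,0,0],[0,0,0],1]], newtons=60)

```text
clock: 21.8
position: [0.5418, -0.3157, 0.1336]
ee_rot: [0.051, 0.999, -0.0, -0.001]
ft_force: [-0.5, 0.6, -0.2]
grip_width: 1.001
grasp_force: 0.0
```

```bash
python3 -c "
from h import *
plan([(.541,-.315,.013,-6)])"
```

```text
t 21.8 p [ 0.5418 -0.3157  0.1336] grip 1.001
(0.541, -0.315, 0.013, -6) turn rows 0 [-0.0003 -0.0016  0.0035] | shift rows 4 [0.0003 0.0002 0.0402]
```

Emit:
move_arm(motion=[[[0,0.001,0.04],[0,0,0],1],[[0,0,0.04],[0,0,0],1],[[0,0,0.04],[0,0,0],1],[[0,0,0.025],[0,0,0],1],[[0,0,0.015],[0,0,0],1],[[0,0,0],[0,0,0],1],[[0,0,0],[0,0,0],0.2],[[0,0,0],[0,0,0],-0.2],[[0,0,0],[0,0,0],-0.5],[[0,0,0],[0,0,0],-0.5],[[0,0,0],[0,0,0],-0.5],[[0,0,0],[0,0,0],-0.5]])

```text
clock: 23.0
position: [0.542, -0.3158, 0.0161]
ee_rot: [0.052, 0.999, -0.0, 0.001]
ft_force: [-1.3, 1.0, 6.9]
grip_width: 0.594
grasp_force: 64.3
```

```bash
python3 -c "
from h import *
plan([(.541,-.315,.12,-6),(.465,-.145,.12,.8),(.465,-.145,.019,.8)])"
```

```text
t 23.0 p [ 0.542  -0.3158  0.0161] grip 0.594
(0.541, -0.315, 0.12, -6) turn rows 0 [-0.0007  0.003   0.0017] | shift rows 3 [ 0.0005  0.0003 -0.0462]
(0.465, -0.145, 0.12, 0.8) turn rows 2 [ 0.      0.     -0.0756] | shift rows 5 [0.0196 0.0456 0.    ]
(0.465, -0.145, 0.019, 0.8) turn rows 0 [0. 0. 0.] | shift rows 3 [0.     0.     0.0449]
```

Emit:
move_arm(motion=[[[0,0,-0.03],[0,0,0],-0.5],[[0,0,-0.045],[0,0,0],-0.5],[[0,0,-0.04],[0,0,0],-0.5],[[0,0,-0.02],[0,0,0],-0.5],[[0,0,0],[0,0,-0.075],-0.5],[[0,0,0],[0,0,-0.075],-0.5],[[0.0195,0.0455,0],[0,0,0],-0.5],[[0.0195,0.0455,0],[0,0,0],-0.5],[[0.0195,0.0455,0],[0,0,0],-0.5],[[0.0195,0.0455,0],[0,0,0],-0.5],[[0.0195,0.0455,0],[0,0,0],-0.5],[[0,0,0],[0,0,0],-0.5]])

```text
clock: 24.2
position: [0.4639, -0.141, 0.1151]
ee_rot: [-0.01, 1.0, 0.001, -0.001]
ft_force: [-0.3, -0.1, -0.9]
grip_width: 0.594
grasp_force: 63.4
```

Emit:
move_arm(motion=[[[0,0,0],[0,0,0],-0.5]])

```text
clock: 24.3
position: [0.4653, -0.145, 0.1157]
ee_rot: [-0.008, 1.0, 0.0, 0.0]
ft_force: [-0.1, -0.1, -1.1]
grip_width: 0.591
grasp_force: 63.5
```

```bash
python3 -c "
from h import *
plan([(.465,-.145,.0205,.8)])"
```

```text
t 24.3 p [ 0.4653 -0.145   0.1157] grip 0.591
(0.465, -0.145, 0.0205, 0.8) turn rows 0 [0.0006 0.0002 0.0029] | shift rows 3 [ 0.0002 -0.      0.0423]
```

Emit:
move_arm(motion=[[[0,0,0.04],[0,0,0],-0.5],[[0,0,0.04],[0,0,0],-0.5],[[0,0,0.03],[0,0,0],-0.5],[[0,0,0.01],[0,0,0],-0.5],[[0,0,0.007],[0,0,0],-0.5],[[0,0,0],[0,0,0],-0.5],[[0,0,0],[0,0,0],0.5],[[0,0,0],[0,0,0],1],[[0,0,0],[0,0,0],1],[[0,0,0],[0,0,0],1]])

```text
clock: 25.3
position: [0.4658, -0.1457, 0.0209]
ee_rot: [-0.007, 1.0, 0.0, 0.0]
ft_force: [0.3, -0.1, 0.5]
grip_width: 0.998
grasp_force: 0.0
```

Emit:
move_arm(motion=[[[0,0,-0.03],[0,0,0],1],[[0,0,-0.05],[0,0,0],1],[[0,0,-0.05],[0,0,0],1],[[0,0,-0.04],[0,0,0],1],[[0,-0.05,-0.03],[0,0,0],1],[[0,-0.05,0],[0,0,0],1],[[0,-0.05,0],[0,0,0],1],[[0,-0.05,0],[0,0,0],1],[[0,-0.05,0],[0,0,0],1],[[0,-0.04,0],[0,0,0],1],[[0,0,0],[0,0,0],1],[[0,0,0],[0,0,0],1]])

```text
clock: 26.5
position: [0.4683, -0.3636, 0.1703]
ee_rot: [-0.007, 1.0, 0.0, -0.0]
ft_force: [0.5, 0.8, -0.2]
grip_width: 1.003
grasp_force: 0.0
```

```bash
python3 -c "
from h import *
c=vision.camera('top');plan([])
HUE['purple']=(134,170)
cv2.imwrite('pics/t4.png',cv2.resize(c['pixels'][90:270,150:400,::-1],None,fx=3,fy=3,interpolation=cv2.INTER_CUBIC))
report(c)"
```

```text
t 26.6 p [ 0.4688 -0.3626  0.1703] grip 0.999
blue px [ 35. 435.] z10 [249.1 611.2 132.9  40.2   4.9] z42 [255.3 595.8 129.5  39.1   4.9]
blue px [315. 314.] z10 [476.8 127.1 139.1  90.9   9.3] z42 [477.  124.4 135.5  88.6   9.3]
blue px [305. 211.] z10 [659.  150.1  79.9  46.9 -33. ] z42 [654.5 146.7  77.9  45.6 -33. ]
purple px [385. 215.] z10 [657.7   9.1 135.2  88.4   1.5] z42 [653.2   9.4 131.7  86.1   1.5]
green px [469. 325.] z10 [ 464.4 -145.2  138.1   87.9    1.1] z42 [ 465.  -140.8  134.5   85.6    1.1]
```

View pics/t4.png

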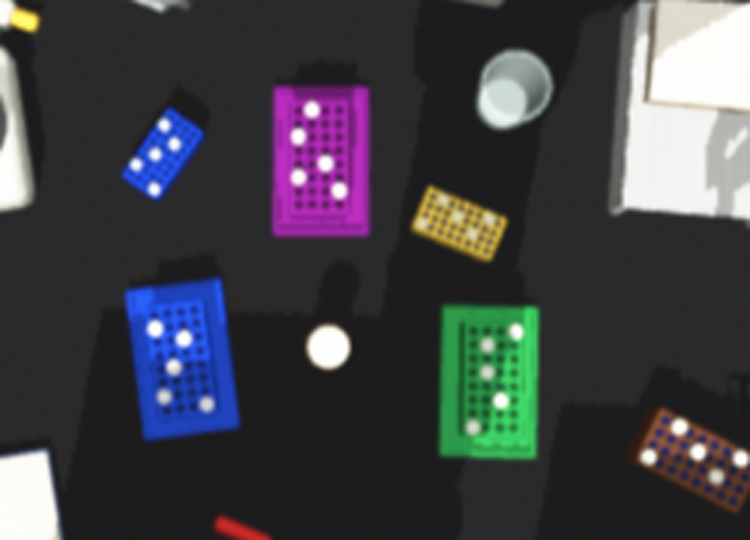

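All three racks lie centred in their own trays: blue at (180,358), purple at (321,160) and green at (490,380). The bottle (328,346) and the beaker (512,90) stand where they were, and the gripper is clear, so I hand in.

```bash
python3 -c "
from workcell import order
print(order.hand_in())"
```

```text
the job is handed in; nothing more can be done
None
```

I handed the job in at about 27 s with each rack centred and released in the tray of its own colour and the bottle and beaker unmoved in the last picture; the hand-in returned no verdict.

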